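# Roll a turned leg blank up the loading gutter into its seat

## Robot

A 6-joint arm with a two-finger parallel gripper is mounted at the origin on the work surface. World frame = base frame: x ahead of the robot, y to its left, z up, the work surface at z = 0. Lengths are in m, angles in rad, forces in N, time in s.
With the tool pointing down it reaches from about 0.4 to 0.825 m from the base axis. Payload 7 kg.
Tool frame: the origin (TCP) lies on the centre line of the jaws, within the pads' length; the fingertips stand 25 mm ahead of it and the grasp point (between the pads) lies 6 mm ahead of it; x points along the fingers, y is the direction in which the jaws open and shut, and the axes are right-handed (so a half turn about x gives the same grasp; the last joint's range is limited). The gripper opens to 88 mm and grips with 3 to 60 N. Pads are 19 mm wide; open, the fingers measure 130 mm over their backs; the gripper's body (78 mm by 193 mm) begins 47 mm behind the grasp point.
Start: joints at [1.535, 0.359, 0.012, 0, -1.224, -0.288], TCP at [0.215, 0.64, 0.252] pointing down, gripper open.
Joint ranges: [-3.07, 3.07], [-1.43, 2.12], [-1.02, 1.25], [-3.03, 1.67], [-3.05, -0], [-3.03, 3.03]. Speed limits (rad/s): [2.39, 2.39, 3.01, 3.14, 3.14, 3.14].

## Interface

Orientations are given as a unit quaternion [w, x, y, z].
In Python, from cell import manip gives the robot as it stands. The module is installed in compiled form; this text tells all that it offers.
- The arm moves only by the tool drive_tool, never from a script. Its argument "targets" is one flat list of numbers, 7 for each row, row after row: the shift along the tool's x, y, z in cm, then the turn, a rotation vector about the tool's x, y, z in rad, then the gripper's target within -1 to 1 (fully open at 1, half-way at 0, shut at -1). A call has 1 to 12 rows; each row shifts and turns the commanded pose from where the row before left it, along the tool's axes as they then stand; what a row does not reach is not made up. A row lasts 1/10 s, in which the tool goes at most 50 mm and 8.59 degrees, less where a joint would pass 70% of its speed; a pose out of reach is approached as far as the arm can. A call is refused whole if a number of a shift passes 5 or a number of a turn 0.15, either way. A call with a gripper value outside its range is refused whole. The fingers move at their own pace and stop on an object; the grip force is fixed at half the most. Time passes only in rows, so rows that do not move let the fingers close. It gives the time, the measured TCP pose, the force and the opening at its end, in the units of the state.
- manip.observe(): the state, without advancing time (a new reading comes with each control period).
- manip.snapshot(name): name is "side" or "top" or "wrist"; returns a dict with "pixels" (384x512x3 uint8, red, green, blue), "range_z" (384x512 float32, m along the optical axis (not along the pixel's ray), 0 where there is no reading), "K" (3x3 intrinsics, pixels), "D" ([k1, k2, p1, p2, k3] as OpenCV has them; the pictures are not rectified), "rvec" (rotation vector, rad) and "tvec" (3), from world to camera coordinates, as OpenCV has them; the wrist camera has in their place "tool_from_camera" (4x4, takes a point from camera to tool coordinates, whose origin is the TCP and whose axes are the tool frame's). Camera axes: x right, y down, z forward; pixel columns grow to the right and rows downward; lengths in m; the calibration is good to about 2 mm. A picture is of the moment at which its call begins: read the wrist's pose just before it.
- manip.close_job(): hands the job in, once; it reports no verdict.
The state is a dict: "time": time; "joint_pos": joint angles; "qvel": joint speeds; "joint_efforts": joint torques, N m; "eef_pos": TCP position; "tool_rot": TCP orientation; "wrist_force": force on the tool from outside, world axes, zero at the start; "moment": the same for the moment, N m; "gripper_width": opening from 0.0 (shut) to 1.0 (fully open).
Only numpy, scipy, OpenCV 4.12 (cv2) and the standard library are available. Lean on these libraries where they do the work, as an engineer would, in place of code of your own. Each camera call takes 0.05 s, during which the arm holds its last target.

## Task

A turned round wooden blank lies at the low end of the sloped wooden gutter. Push it up the slope with the fingers, without grasping or lifting it, until it drops into the seat against the stop block at the top and stays there when you let go. Leave the standing spare blank, the square offcut and the mallet where they are, and finish clear of everything.

Things in the scene. Friction and masses are not known exactly. Their poses are not given: they have to be found in the camera images.
- gutter: Fixed wooden gutter: a sloped channel on a grey base 310 x 130 mm; place and heading vary. Origin on the bench, z up, x level and UPHILL towards the stop block, y across (channel centred on y = 0). Channel 70 mm wide inside, floor rising at 8 degrees. Side walls 12 mm thick and a lip across the foot stand 14 mm above the sloped floor (12 mm above the seat floor). It cannot move.
- foot (a point): Low end of the sloped floor, on it, at the inner face of the foot lip: 140 mm downhill of the gutter's origin (x = -140 mm), 26 mm above the bench. Axes as gutter.
- crest (a point): Top edge of the sloped floor, on it: x = +48 mm from the gutter's origin, 52 mm above the bench. Beyond it the floor drops 7 mm into a level seat 45 mm above the bench.
- stop (a point): Upright face of the dark wooden stop block that ends the seat, at the height of the seated blank's centre: x = +95 mm, 72 mm above the bench. The block is 94 mm wide, 30 mm thick, its top 95 mm above the bench.
- seat (a point): Where the centre of the blank must end: x = +67 mm from the gutter's origin, on the centre line, 72 mm above the bench, the blank against the stop block. Axes as gutter.
- blank_center (a point): Centre of the blank to push: light wooden cylinder, 54 mm diameter, 64 mm long, about 0.1 kg, lying across the gutter on the foot lip, centre at gutter x = -120 mm, 56 mm above the bench. Its y is the cylinder axis; x, z turn as it rolls. On the slope the centre rises 0.14 mm per mm, to 79 mm at the crest. It rolls back if let go early; past x = +50 mm it drops into the seat and stays.
- spare_center (a point): Bystander: centre of a spare blank of the same size (54 mm diameter, 64 mm tall) standing on end on the bench beside the gutter, to be left alone.
- offcut_center (a point): Bystander: centre of a square-sawn wood offcut 70 x 45 x 40 mm high on the bench beside the gutter, to be left alone.
- mallet_center (a point): Bystander: a wooden mallet lying on the bench on the other side of the gutter, overall 267 mm along its own x, head 50 x 100 x 50 mm high centred 50 mm towards +x of this point, handle 24 mm thick to -x; the point is 25 mm above the bench. To be left alone.
- blank: The same blank as a body; its origin is the cylinder's centre, equal to blank_center.
Not all that is in view belongs to the job. What is shaped like the blank but purple or red is not meant.

How it is judged:
By the outcome, as a careful person would: the job done as asked, in the order asked, and still so for the second after the job is handed in, with the robot touching nothing.
It also fails if it takes over 48 s, if anything falls off the work surface, if the arm or the gripper's body presses on something with over 40 N, if the wrist force passes 120 N, or if a joint passes its speed limit or range.

## Working session

There is one attempt and no reset: what is moved stays moved. The work goes in short steps, Python scripts to look and compute and a tool call to move; the robot and the scene stay as the last step left them, time stands still between calls to the robot, and variables do not carry over. Pictures are saved under pics/ and viewed, and the job is handed in when it is done.

Besides the shell and the picture viewer there is one more tool, called after "Call:" as name(argument=value, ...) on one line, values as JSON. drive_tool: Moves the arm, as the interface text tells. Its arguments: {"type":"object","properties":{"targets":{"type":"array"}},"required":["targets"]}

```bash
mkdir -p pics; cat > look.py <<'E'
from cell import manip
import numpy as np, cv2, pickle
print(manip.observe())
for n in ("side","top"):
    s=manip.snapshot(n); pickle.dump(s,open(n+".pkl","wb"))
    cv2.imwrite(f"pics/{n}0.png",cv2.cvtColor(s["pixels"],cv2.COLOR_RGB2BGR))
    if "rvec" in s:
        R=cv2.Rodrigues(np.array(s["rvec"],float))[0]; print(n,"cam pos",-R.T@np.array(s["tvec"]).ravel(), s["D"])
E
python3 look.py
```

```text
{'time': 0.0, 'joint_pos': array([ 1.53511766e+00,  3.59401520e-01,  1.10480916e-02, -3.71216302e-04,
       -1.22409436e+00, -2.88112659e-01]), 'qvel': array([ 0.00016527,  0.00081729, -0.00181773,  0.00077788, -0.00034113,
       -0.00066104]), 'joint_efforts': array([-3.04603818e-04, -5.82714272e+01,  2.93052453e+01,  6.99722573e+00,
        6.85457155e-03, -1.72159080e-04]), 'eef_pos': array([0.21462461, 0.63948928, 0.25060471]), 'tool_rot': array([ 0.1134274 , -0.69780392,  0.11461694,  0.69790176]), 'wrist_force': array([-0.12326449, -0.00318221,  0.06607396]), 'moment': array([-0.00843094,  0.03109842, -0.00689106]), 'gripper_width': 1.0027058399782405}
side cam pos [ 0.06593107 -0.80150843  0.99642226] [-0.09213062  0.          0.          0.          0.        ]
top cam pos [ 0.47379953 -0.07925084  1.27788394] [-0.04471126  0.          0.          0.          0.        ]
```

View pics/side0.png

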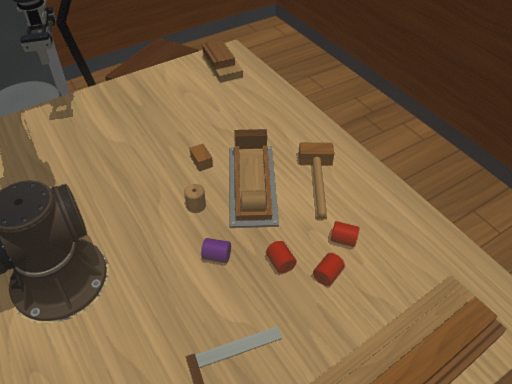

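View pics/top0.png

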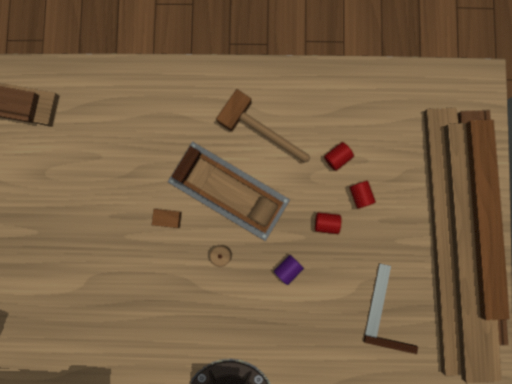

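Side view: the blank is at (253,200) in the gutter and the dark stop block at (251,138). Top view: blank (264,209), stop (186,163), spare (220,255), offcut (167,218), mallet about (260,125). Next I'll enlarge and measure.

```bash
cat > geo.py <<'E'
import numpy as np, cv2, pickle
def pts(s):
    h,w=s["range_z"].shape
    u,v=np.meshgrid(np.arange(w),np.arange(h))
    p=cv2.undistortPoints(np.stack([u,v],-1).reshape(-1,1,2).astype(np.float64),np.array(s["K"],float),np.array(s["D"],float)).reshape(h,w,2)
    z=s["range_z"][...,None].astype(float)
    return np.concatenate([p*z,z],-1)
def world(s):
    R=cv2.Rodrigues(np.array(s["rvec"],float))[0]
    return (pts(s)-np.array(s["tvec"]).ravel())@R
def ray(s,uv,z):
    R=cv2.Rodrigues(np.array(s["rvec"],float))[0]; t=np.array(s["tvec"]).ravel()
    p=cv2.undistortPoints(np.array(uv,float).reshape(-1,1,2),np.array(s["K"],float),np.array(s["D"],float)).reshape(-1,2)
    d=np.c_[p,np.ones(len(p))]@R; c=-R.T@t
    return c+d*((z-c[2])/d[:,2])[:,None]
E
python3 - <<'E'
from geo import *
np.set_printoptions(precision=4,suppress=True)
for n,(x0,y0,x1,y1) in dict(top=(150,80,350,290),side=(180,120,360,290)).items():
    s=pickle.load(open(n+".pkl","rb")); W=world(s)
    c=cv2.cvtColor(s["pixels"],cv2.COLOR_RGB2BGR)[y0:y1,x0:x1]
    cv2.imwrite(f"pics/{n}_crop.png",cv2.resize(c,None,fx=2.8,fy=2.8,interpolation=cv2.INTER_CUBIC))
    hsv=cv2.cvtColor(s["pixels"],cv2.COLOR_RGB2HSV)
    m=(W[...,2]>0.008)&(W[...,2]<0.2)&(s["range_z"]>0)
    k,l,st,ce=cv2.connectedComponentsWithStats(m.astype(np.uint8))
    for i in range(1,k):
        if st[i,4]>40: 
            P=W[l==i]; print(n,st[i],ce[i],P.mean(0),P[:,2].max(),np.median(s["pixels"][l==i],0))
E
```

```text
top [   0   83   59   43 1899] [ 27.3918 104.0753] [0.7888 0.5618 0.0484] 0.07051729934294533 [90. 62. 40.]
top [ 216   89   94   74 1518] [253.6983 123.1364] [ 0.7446 -0.0496  0.0404] 0.05635535723907937 [104.  71.  44.]
top [  423   107    86   276 18411] [467.5422 242.1658] [ 0.442  -0.6018  0.0616] 0.10479707357646874 [104.  71.  47.]
top [ 168  143  122   98 5144] [228.5865 189.8804] [0.5656 0.0127 0.0459] 0.10150025261225148 [102.  92.  66.]
top [324 142  30  29 499] [338.7355 155.9459] [ 0.6594 -0.2739  0.0459] 0.059748109469453296 [110.  21.  19.]
top [349 180  27  29 507] [361.7061 193.8679] [ 0.5607 -0.3336  0.0474] 0.060034506347217687 [112.  24.  21.]
top [152 208  30  20 486] [166.1975 217.6379] [0.4904 0.1758 0.0387] 0.047307091073921934 [107.  71.  41.]
top [315 211  27  23 515] [327.8058 222.2388] [ 0.4858 -0.246   0.0471] 0.05816178920047754 [110.  21.  19.]
top [210 245  22  22 381] [220.5932 255.1759] [0.397  0.0284 0.0614] 0.069682842009722 [120.  95.  65.]
top [274 254  30  31 517] [288.6867 269.1818] [ 0.3636 -0.1464  0.0476] 0.05919142285895768 [66. 32. 82.]
to
[... 1069 characters left out ...]
01329 [144.  51.  34.]
side [   0  224  106   96 6288] [ 55.6819 276.8217] [ 0.0026 -0.0547  0.0741] 0.19998855555247777 [55. 47. 38.]
side [201 238  30  26 613] [215.3638 250.137 ] [ 0.3563 -0.1581  0.0425] 0.05711154373388779 [ 95.  59. 103.]
side [266 241  31  33 655] [280.4702 256.7969] [ 0.4787 -0.2579  0.0418] 0.05818634311947013 [133.  48.  32.]
side [313 253  32  33 669] [328.8042 268.7459] [ 0.5552 -0.3475  0.0422] 0.05749425400062547 [136.  48.  32.]
side [  309   275   198   109 10757] [422.711  341.6165] [ 0.6002 -0.6064  0.063 ] 0.10216133146723957 [133.  93.  59.]
side [ 186  326   97   58 1306] [227.9671 351.5689] [ 0.2591 -0.386   0.0121] 0.023830037866916932 [140. 142. 132.]
```

```bash
python3 - <<'E'
from geo import *
np.set_printoptions(precision=4,suppress=True)
s=pickle.load(open("top.pkl","rb")); W=world(s)
m=(W[...,2]>0.006)&(W[...,2]<0.2)&(s["range_z"]>0)
k,l,st,ce=cv2.connectedComponentsWithStats(m.astype(np.uint8))
i=l[209,264]; P=W[l==i]
r=cv2.minAreaRect(P[:,:2].astype(np.float32)); print("rect",r, P.shape)
c=(l==i)&(W[...,2]>0.085); Q=W[c]; print("stop top",len(Q),Q.mean(0),cv2.minAreaRect(Q[:,:2].astype(np.float32)))
E
```

```text
rect ((0.5684594511985779, 0.016495361924171448), (0.3104078769683838, 0.13256904482841492), 60.476776123046875) (5410, 3)
stop top 470 [0.6238 0.1125 0.0941] ((0.5722954869270325, 0.023910820484161377), (0.2535865306854248, 0.09375206381082535), 59.683414459228516)
```

View pics/top_crop.png

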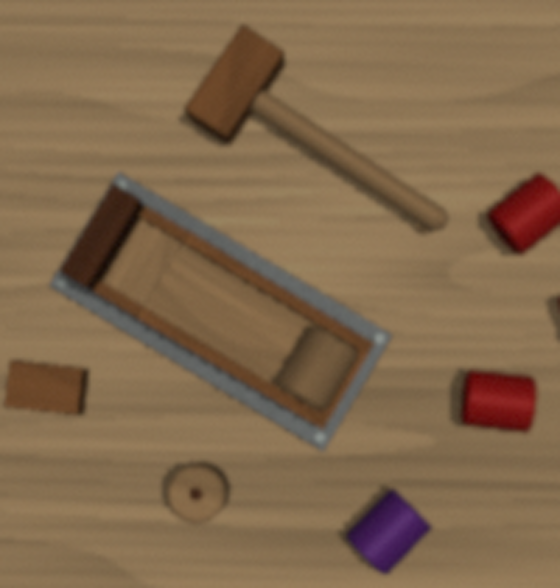

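```bash
python3 - <<'E'
from geo import *
np.set_printoptions(precision=4,suppress=True)
for n,seed in (("top",(209,264)),("side",(200,253))):
    s=pickle.load(open(n+".pkl","rb")); W=world(s)
    m=(W[...,2]>0.006)&(W[...,2]<0.2)&(s["range_z"]>0)
    k,l,st,ce=cv2.connectedComponentsWithStats(m.astype(np.uint8))
    P=W[l==l[seed]]
    r=cv2.minAreaRect(P[:,:2].astype(np.float32)); print(n,"rect",r)
    th=np.radians(60.3); ux=np.array([np.cos(th),np.sin(th)]); uy=np.array([-ux[1],ux[0]])
    d=P[:,:2]-[0.5685,0.0165]; g=np.c_[d@ux,d@uy,P[:,2]]
    for x in range(-160,165,10):
        q=g[(abs(g[:,0]*1e3-x)<5)&(abs(g[:,1])<.025)]
        if len(q): print(x,np.round(np.percentile(q[:,2],[10,50,90])*1e3,1),len(q))
    q=g[(g[:,2]>.085)&(g[:,0]>.05)]; print("stop x",np.percentile(q[:,0],[2,50,98]),"y",np.percentile(q[:,1],[2,50,98]),"z",np.median(q[:,2]))
    q=g[(g[:,2]>.06)&(g[:,0]<-.05)]; print("blank x",np.percentile(q[:,0],[2,50,98]),"y",np.percentile(q[:,1],[2,50,98]),"zmax",q[:,2].max())
E
```

```text
top rect ((0.5684594511985779, 0.016495361924171448), (0.3104078769683838, 0.13256904482841492), 60.476776123046875)
-160 [6.4 6.4 6.4] 1
-150 [ 6.9  9.4 12.4] 63
-140 [35.3 39.6 65.4] 70
-130 [67.7 74.3 78.2] 77
-120 [78.  80.5 83.7] 79
-110 [79.9 82.3 85. ] 78
-100 [76.5 80.2 83.8] 76
-90 [65.6 73.1 78.2] 74
-80 [30.3 34.2 50.1] 65
-70 [31.8 34.5 37.5] 71
-60 [32.2 35.2 38.3] 74
-50 [34.5 37.5 40.4] 72
-40 [35.5 38.  41.7] 71
-30 [36.5 39.9 41.8] 73
-20 [38.1 41.9 44.8] 74
-10 [39.5 43.2 46. ] 75
0 [40.4 44.2 46.5] 73
10 [42.  45.9 49.1] 76
20 [43.9 46.7 49.1] 71
30 [45.  47.7 51.5] 77
40 [46.7 49.7 52.3] 73
50 [48.  51.2 54. ] 78
60 [42.6 47.6 54. ] 63
70 [42.7 46.3 48.1] 73
80 [42.8 45.9 48.4] 69
90 [42.6 45.2 48.3] 72
100 [42.7 48.3 86.3] 121
110 [66.5 93.9 97.8] 101
120 [92.4 94.7 97.2] 76
130 [91.6 93.9 96.9] 70
150 [ 7.5  8.4 12.7] 6
160 [6.7 7.3 7.9] 2
stop x [0.1043 0.1185 0.1337] y [-0.0453 -0.0002  0.044 ] z 0.09447596282626539
blank x [-0.1358 -0.111  -0.0855] y [-0.0297  0.001   0.0313] zmax 0.0873535528299253
side rect ((0.5902144908905029, 0.053193479776382446), (0.40
[... 218 characters left out ...]
8.3 80.  81.7] 29
-90 [71.9 74.9 75. ] 3
-60 [36.7 37.3 40.4] 8
-50 [34.7 36.6 39.1] 54
-40 [36.  38.6 41.8] 54
-30 [37.4 40.3 43.6] 64
-20 [39.6 41.4 43.5] 38
-10 [39.4 42.5 44.9] 56
0 [41.7 44.1 46.2] 54
10 [42.8 45.1 48.1] 51
20 [44.3 46.7 49.7] 49
30 [45.2 48.2 51.7] 53
40 [47.5 49.9 52.1] 48
50 [48.7 51.2 54.1] 40
60 [47.5 50.  52.7] 19
70 [43.4 45.6 47.4] 34
80 [42.4 45.1 47.8] 45
90 [42.5 45.5 47.7] 43
100 [45.4 66.6 90.3] 172
110 [51.8 79.5 95.1] 118
120 [92.3 94.9 97.1] 44
130 [92.2 94.2 95.7] 25
140 [91.3 91.5 91.8] 2
stop x [0.1004 0.1123 0.133 ] y [-0.0456 -0.0026  0.0458] z 0.09385196468141546
blank x [-0.1387 -0.1248 -0.0985] y [-0.0294  0.0011  0.0317] zmax 0.08647410320010024
```

Identification: the light wooden cylinder lying in the gutter is at top pixel (264,209) and matches the description. The similar shapes are the purple one at (288,269), red ones at (339,156), (362,194) and (328,222), and the standing spare at (220,255), none of which are meant. The enlarged crop confirms this: the blank is at crop (318,365), at the foot end away from the dark stop at (103,237).

Now I'll work out the tool axes and the approach.

```bash
cat > plan.py <<'E'
from cell import manip
import numpy as np
from scipy.spatial.transform import Rotation as Ro
np.set_printoptions(precision=4,suppress=True)
th=np.radians(60.3); ux=np.array([np.cos(th),np.sin(th),0]); uy=np.array([-ux[1],ux[0],0])
O=np.array([0.5685,0.0165,0])+0.009*ux+0.0005*uy
def st():
    o=manip.observe(); q=o["tool_rot"]; R=Ro.from_quat([q[1],q[2],q[3],q[0]]).as_matrix()
    d=o["eef_pos"]-O
    print("t",o["time"],"p",o["eef_pos"],"gutter TCP mm",1e3*np.array([d@ux,d@uy,d[2]]),"F",o["wrist_force"],"w",o["gripper_width"])
    print("q",o["joint_pos"]); print("R cols x,y,z\n",R)
    print("yaw of tool y deg",np.degrees(np.arctan2(R[1,1],R[0,1])))
    # desired orientation: x down, y along +-uy
    for s in (1,-1):
        X=np.array([0,0,-1.]); Y=s*uy; Z=np.cross(X,Y); D=np.c_[X,Y,Z]
        print(s,"rotvec in tool",Ro.from_matrix(R.T@D).as_rotvec())
    return o,R
def G(x,y,z): return O+x*ux+y*uy+np.array([0,0,z])
if __name__=="__main__":
    o,R=st()
    print("ux in tool",R.T@ux)
    for n,t in dict(start=G(-.185,0,.16),seat=G(.067,0,.072),blank=G(-.12,0,.056)).items():
        print(n,t,"shift in tool cm",100*R.T@(t-o["eef_pos"]))
E
python3 plan.py
```

```text
t 0.1 p [0.2147 0.6395 0.2507] gutter TCP mm [356.8786 615.5316 250.7308] F [0.3469 0.1494 0.6795] w 0.9970157067975546
q [ 1.5351  0.3593  0.0112 -0.0003 -1.2241 -0.2881]
R cols x,y,z
 [[-0.0003 -0.3182 -0.948 ]
 [-0.0015 -0.948   0.3182]
 [-1.      0.0015 -0.0002]]
yaw of tool y deg -108.55570223501167
1 rotvec in tool [ 1.7653 -0.0015 -0.0009]
-1 rotvec in tool [-1.3763  0.0009 -0.0014]
ux in tool [-0.0014 -0.9811 -0.1933]
start [ 0.4809 -0.1361  0.16  ] shift in tool cm [  9.1798  65.0494 -49.9173]
seat [0.6057 0.0828 0.072 ] shift in tool cm [ 17.9436  40.3115 -54.7864]
blank [ 0.5131 -0.0797  0.056 ] shift in tool cm [ 19.5704  58.6564 -51.1717]
```

Call:
drive_tool(targets=[0,0,0,0.147,0,0,-1,0,0,0,0.147,0,0,-1,0,0,0,0.147,0,0,-1,0,0,0,0.147,0,0,-1,0,0,0,0.147,0,0,-1,0,0,0,0.147,0,0,-1,0,0,0,0.147,0,0,-1,0,0,0,0.147,0,0,-1,0,0,0,0.147,0,0,-1,0,0,0,0.147,0,0,-1,0,0,0,0.147,0,0,-1,0,0,0,0.147,0,0,-1])

```text
time: 1.3
eef_pos: [0.2147, 0.6397, 0.251]
tool_rot: [0.612, -0.354, 0.613, 0.353]
wrist_force: [-0.2, 0.9, -0.0]
gripper_width: 0.015
```

```bash
python3 plan.py
```

```text
t 1.3 p [0.2147 0.6397 0.251 ] gutter TCP mm [356.9959 615.5703 251.0051] F [-0.2268  0.8772 -0.0313] w 0.01476516118613742
q [ 1.5351  0.3591  0.0114 -0.0002 -1.2241 -2.0582]
R cols x,y,z
 [[-0.0002 -0.8662  0.4996]
 [-0.0009  0.4996  0.8662]
 [-1.     -0.0003 -0.0009]]
yaw of tool y deg 150.02502968938998
1 rotvec in tool [-0.0048 -0.0009  0.0003]
-1 rotvec in tool [3.1368 0.0004 0.0015]
ux in tool [-0.0009  0.0048  1.    ]
start [ 0.4809 -0.1361  0.16  ] shift in tool cm [  9.1671 -61.8141 -53.895 ]
seat [0.6057 0.0828 0.072 ] shift in tool cm [ 17.9434 -61.6908 -28.687 ]
blank [ 0.5131 -0.0797  0.056 ] shift in tool cm [ 19.561  -61.7802 -47.3853]
```

Call:
drive_tool(targets=[0,-2,-1,0,0,0,-1,0,-4,-2,0,0,0,-1,0,-4,-2,0,0,0,-1,0,-4,-2,0,0,0,-1,0,-4,-2,0,0,0,-1,0,-4,-2,0,0,0,-1,0,-4,-2,0,0,0,-1,0,-4,-2,0,0,0,-1,0,-4,-2,0,0,0,-1,0,-4,-2,0,0,0,-1,0,-4,-2,0,0,0,-1,0,-4,-2,0,0,0,-1])

```text
time: 2.5
eef_pos: [0.5015, 0.2108, 0.2515]
tool_rot: [0.611, -0.356, 0.611, 0.356]
wrist_force: [1.2, 1.5, -0.0]
gripper_width: 0.006
```

```bash
python3 plan.py
```

```text
t 2.5 p [0.5015 0.2108 0.2515] gutter TCP mm [126.6262 153.9775 251.5128] F [ 1.2297  1.497  -0.0112] w 0.006393851159080619
q [ 0.7582  0.1436 -0.2778 -0.0001 -1.1495 -1.275 ]
R cols x,y,z
 [[-0.0001 -0.8694  0.4941]
 [ 0.      0.4941  0.8694]
 [-1.      0.0001 -0.    ]]
yaw of tool y deg 150.38780678351884
1 rotvec in tool [ 0.0015 -0.     -0.0001]
-1 rotvec in tool [-3.1401  0.0002 -0.0001]
ux in tool [-0.     -0.0015  1.    ]
start [ 0.4809 -0.1361  0.16  ] shift in tool cm [  9.1508 -15.3511 -31.1858]
seat [0.6057 0.0828 0.072 ] shift in tool cm [ 17.9497 -15.3908  -5.9854]
blank [ 0.5131 -0.0797  0.056 ] shift in tool cm [ 19.5505 -15.3623 -24.6853]
```

Call:
drive_tool(targets=[0,-1.5,-2.0,0,0,0,-1,0,-1.5,-3.0,0,0,0,-1,0,-1.5,-3.0,0,0,0,-1,0,-1.5,-3.0,0,0,0,-1,0,-1.5,-3.0,0,0,0,-1,0,-1.5,-3.0,0,0,0,-1,0,-1.5,-3.0,0,0,0,-1,0,-1.5,-3.0,0,0,0,-1,0,-1.5,-3.0,0,0,0,-1,0,-1.5,-3.0,0,0,0,-1,0,0,-2.0,0,0,0,-1,0,0,0,0,0,0,-1])

```text
time: 3.7
eef_pos: [0.4768, -0.1328, 0.2512]
tool_rot: [0.611, -0.354, 0.612, 0.355]
wrist_force: [0.6, 0.2, -0.0]
gripper_width: 0.005
```

```bash
python3 - <<'E'
from plan import *; from geo import *
o,R=st()
s=manip.snapshot("wrist"); print(s["tool_from_camera"])
cv2.imwrite("pics/wrist1.png",cv2.cvtColor(s["pixels"],cv2.COLOR_RGB2BGR))
T=np.array(s["tool_from_camera"]); P=pts(s)@T[:3,:3].T+T[:3,3]
W=P@R.T+o["eef_pos"]; d=W-O; g=np.stack([d@ux,d@uy,W[...,2]],-1)
m=s["range_z"]>0.05
q=g[m&(g[...,2]>.06)&(g[...,2]<.1)&(abs(g[...,1])<.05)&(g[...,0]<-.05)]
print("blank",len(q),np.percentile(q,[2,50,98],axis=0),q.max(0) if len(q) else 0)
E
```

```text
t 3.7 p [ 0.4768 -0.1328  0.2512] gutter TCP mm [-184.1043    5.1412  251.1872] F [ 0.559   0.1912 -0.0497] w 0.005115515373938573
q [ 0.1261  0.0602 -0.374  -0.0002 -1.1377 -0.6459]
R cols x,y,z
 [[-0.0012 -0.8679  0.4967]
 [ 0.      0.4967  0.8679]
 [-1.      0.001  -0.0006]]
yaw of tool y deg 150.21697591012025
1 rotvec in tool [-0.0014 -0.0006 -0.001 ]
-1 rotvec in tool [ 3.1401 -0.0016  0.0009]
[[ 0.     -0.2423  0.9702 -0.133 ]
 [ 1.     -0.0001 -0.      0.0017]
 [ 0.0001  0.9702  0.2423 -0.0663]
 [ 0.      0.      0.      1.    ]]
blank 252 [[-0.1497 -0.007   0.0608]
 [-0.1461  0.0067  0.0698]
 [-0.1292  0.0206  0.0817]] [-0.1269  0.0209  0.0838]
```

View pics/wrist1.png

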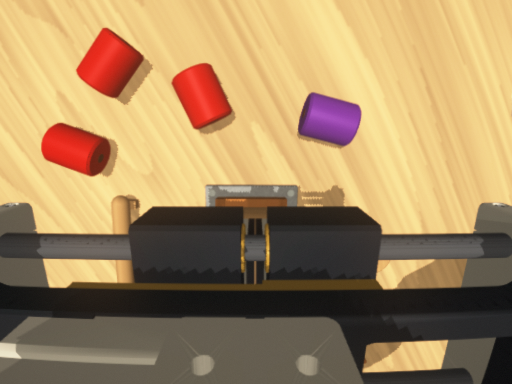

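```bash
python3 - <<'E'
from plan import *; from geo import *
o=manip.observe(); q=o["tool_rot"]; R=Ro.from_quat([q[1],q[2],q[3],q[0]]).as_matrix()
s=manip.snapshot("wrist")
T=np.array(s["tool_from_camera"]); P=pts(s)@T[:3,:3].T+T[:3,3]
W=P@R.T+o["eef_pos"]; d=W-O; g=np.stack([d@ux,d@uy,W[...,2]],-1)
for r in (188,192,196,200,204):
    row=s["range_z"][r]; c=[i for i in range(180,330) if g[r,i,2]>0.006 and row[i]>0]
    c2=[i for i in c if g[r,i,2]>0.025]
    print(r,c[0],c[-1],g[r,c[0]],g[r,c[-1]],"lip",(g[r,c2[0]],g[r,c2[-1]]) if c2 else None)
E
```

```text
188 205 297 [-0.1625 -0.0628  0.0083] [-0.1626  0.0659  0.0094] lip None
192 205 297 [-0.1568 -0.0629  0.0089] [-0.1567  0.0662  0.0088] lip None
196 205 297 [-0.1508 -0.0634  0.0078] [-0.1506  0.0666  0.0077] lip (array([-0.1556, -0.0424,  0.0265]), array([-0.1552,  0.0166,  0.0251]))
200 206 296 [-0.1456 -0.0618  0.0103] [-0.1454  0.065   0.0099] lip (array([-0.1533, -0.0449,  0.0383]), array([-0.1529,  0.0477,  0.0371]))
204 206 296 [-0.1395 -0.0622  0.0096] [-0.1393  0.0653  0.0093] lip (array([-0.1479, -0.0451,  0.0383]), array([-0.1476,  0.0478,  0.0374]))
```

Call:
drive_tool(targets=[2,-0.4,0,0,0,0,-1,3,0,0,0,0,0,-1,3,0,0,0,0,0,-1,3,0,0,0,0,0,-1,3,0,0,0,0,0,-1,2,0,0,0,0,0,-1,1,0,0,0,0,0,-1,0.8,0,0,0,0,0,-1,0,0,0,0,0,0,-1,0,0,0,0,0,0,-1])

```text
time: 4.8
eef_pos: [0.4823, -0.1328, 0.0743]
tool_rot: [0.611, -0.356, 0.611, 0.356]
wrist_force: [-0.1, -0.0, -0.1]
gripper_width: 0.003
```

```bash
cat > v.py <<'E'
import sys
from plan import *; from geo import *
o,R=st()
n=sys.argv[1]; x0,y0,x1,y1=[int(a) for a in sys.argv[3].split(",")]
s=manip.snapshot(n)
cv2.imwrite(f"pics/{sys.argv[2]}.png",cv2.resize(cv2.cvtColor(s["pixels"],cv2.COLOR_RGB2BGR)[y0:y1,x0:x1],None,fx=4,fy=4,interpolation=cv2.INTER_CUBIC))
d=world(s)-O; g=np.stack([d@ux,d@uy,d[...,2]],-1)
np.save("g.npy",g)
E
python3 v.py side s2 180,110,340,250
```

```text
t 4.8 p [ 0.4823 -0.1328  0.0743] gutter TCP mm [-181.3762    0.4232   74.2704] F [-0.0968 -0.0091 -0.1256] w 0.0034818233206512688
q [ 0.125   0.2682 -0.5927  0.0003 -0.7088 -0.6416]
R cols x,y,z
 [[ 0.0011 -0.8696  0.4938]
 [-0.      0.4938  0.8696]
 [-1.     -0.001   0.0005]]
yaw of tool y deg 150.41128119025075
1 rotvec in tool [0.0019 0.0005 0.001 ]
-1 rotvec in tool [-3.1396 -0.0015  0.0008]
```

View pics/s2.png

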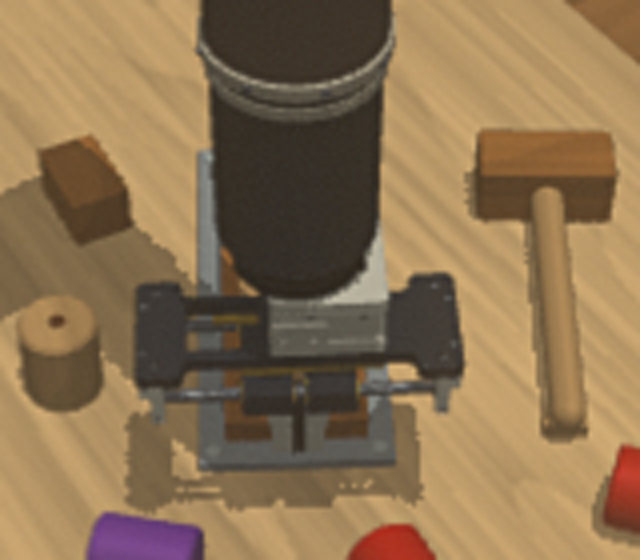

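The side view shows the gripper standing clear just downhill of the foot, with the closed blades at crop (298,425) narrow and the wider finger blocks about 40 mm above the tips. Next I'll measure those heights, then part the fingers a little so that two pads bear on the blank.

Call:
drive_tool(targets=[0,0,0,0,0,0,-0.3,0,0,0,0,0,0,-0.3,0,0,0,0,0,0,-0.3])

```text
time: 5.15
eef_pos: [0.4818, -0.133, 0.074]
tool_rot: [0.611, -0.356, 0.611, 0.355]
wrist_force: [-0.1, 0.5, -0.7]
gripper_width: 0.215
```

```bash
python3 v.py side s3 220,180,310,240; python3 - <<'E'
import numpy as np
np.set_printoptions(precision=0,suppress=True,linewidth=200)
g=np.load("g.npy")*1e3
for r in range(200,228,2):
    print(r,[tuple(np.round(g[r,c]).astype(int)) for c in range(238,272,4)])
E
```

```text
t 5.15 p [ 0.4818 -0.133   0.074 ] gutter TCP mm [-181.8484    0.7173   73.9811] F [-0.112   0.4757 -0.7088] w 0.2151687495298809
q [ 0.1244  0.2682 -0.5936  0.     -0.7082 -0.6416]
R cols x,y,z
 [[ 0.0008 -0.8692  0.4944]
 [ 0.0001  0.4944  0.8692]
 [-1.     -0.0007  0.0005]]
yaw of tool y deg 150.3695841429699
1 rotvec in tool [0.0012 0.0005 0.0007]
-1 rotvec in tool [-3.1404 -0.001   0.0008]
200 [(np.int64(-205), np.int64(38), np.int64(154)), (np.int64(-207), np.int64(29), np.int64(155)), (np.int64(-207), np.int64(20), np.int64(154)), (np.int64(-208), np.int64(10), np.int64(155)), (np.int64(-208), np.int64(1), np.int64(154)), (np.int64(-209), np.int64(-8), np.int64(155)), (np.int64(-207), np.int64(-18), np.int64(153)), (np.int64(-205), np.int64(-27), np.int64(150)), (np.int64(-206), np.int64(-37), np.int64(150))]
202 [(np.int64(-205), np.int64(39), np.int64(146)), (np.int64(-205), np.int64(29), np.int64(145)), (np.int64(-202), np.int64(20), np.int64(142)), (np.int64(-202), np.int64(10), np.int64(142)), (np.int64(-204), np.int64(1), np.int64(144)), (np.int64(-202), np.int64(-9), np
[... 4540 characters left out ...]
nt64(9)), (np.int64(-160), np.int64(10), np.int64(8)), (np.int64(-160), np.int64(-1), np.int64(8)), (np.int64(-163), np.int64(-11), np.int64(10)), (np.int64(-161), np.int64(-22), np.int64(8)), (np.int64(-164), np.int64(-32), np.int64(11)), (np.int64(-165), np.int64(-42), np.int64(12))]
226 [(np.int64(-163), np.int64(42), np.int64(5)), (np.int64(-164), np.int64(31), np.int64(6)), (np.int64(-167), np.int64(21), np.int64(9)), (np.int64(-164), np.int64(10), np.int64(5)), (np.int64(-168), np.int64(0), np.int64(10)), (np.int64(-165), np.int64(-11), np.int64(5)), (np.int64(-165), np.int64(-21), np.int64(4)), (np.int64(-167), np.int64(-32), np.int64(6)), (np.int64(-168), np.int64(-42), np.int64(7))]
```

View pics/s3.png

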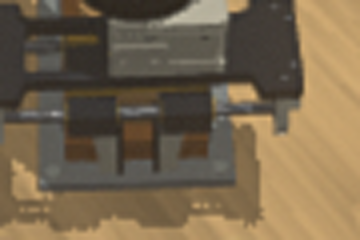

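Call:
drive_tool(targets=[0,0,0.8,0,0,0,-0.3,0,0,0.8,0,0,0,-0.3,0,0,0.6,0,0,0,-0.3,0,0,0.4,0,0,0,-0.3,-0.04,0,0.4,0,0,0,-0.3,-0.07,0,0.5,0,0,0,-0.3,-0.07,0,0.5,0,0,0,-0.3,-0.07,0,0.5,0,0,0,-0.3])

```text
time: 6.0
eef_pos: [0.5032, -0.0942, 0.0762]
tool_rot: [0.61, -0.356, 0.612, 0.356]
wrist_force: [-2.7, -5.4, 5.3]
gripper_width: 0.348
```

```bash
python3 v.py top t3 170,130,300,250;
```

```text
t 6.0 p [ 0.5032 -0.0942  0.0762] gutter TCP mm [-137.4967    1.3519   76.1908] F [-2.7433 -5.3882  5.2884] w 0.3481317974411066
q [ 0.1995  0.2832 -0.5638  0.0011 -0.7258 -0.717 ]
R cols x,y,z
 [[-0.0018 -0.8695  0.494 ]
 [-0.0011  0.494   0.8695]
 [-1.      0.001  -0.0018]]
yaw of tool y deg 150.39519012062289
1 rotvec in tool [ 0.0017 -0.0018 -0.001 ]
-1 rotvec in tool [-3.1399  0.0016 -0.0028]
```

View pics/t3.png

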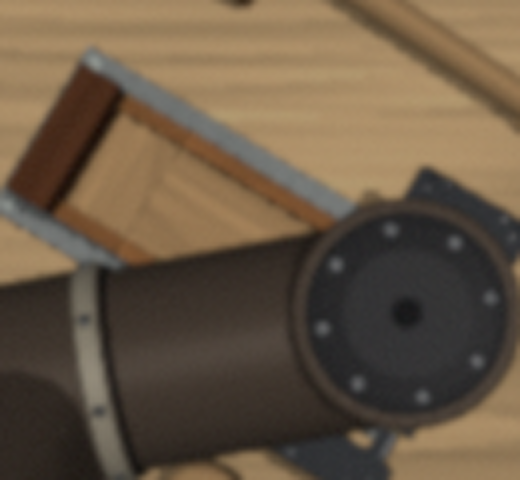

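The contact force is about 6 N against the push and 5 N upward, much more than the slope needs. The rolling blank is rubbing hard on the vertical pads. Before going on I'll check whether it is moving.

```bash
python3 v.py top t4 0,0,10,10 >/dev/null; python3 - <<'E'
import numpy as np
g=np.load("g.npy")*1e3
q=g[(abs(g[...,0]+80)<45)&(abs(g[...,1])<34)&(g[...,2]>50)&(g[...,2]<110)]
print("top",len(q),np.percentile(q,[0,50,100],axis=0) if len(q) else 0)
E
python3 v.py side s4 200,120,310,240
```

```text
top 0 0
t 6.1 p [ 0.504  -0.0935  0.0761] gutter TCP mm [-136.5258    1.0014   76.126 ] F [-0.1044 -2.5882  1.4759] w 0.35358057883202415
q [ 0.2001  0.2835 -0.5631  0.0002 -0.7244 -0.7167]
R cols x,y,z
 [[-0.0002 -0.8696  0.4938]
 [-0.0002  0.4938  0.8696]
 [-1.      0.0001 -0.0003]]
yaw of tool y deg 150.41226801672485
1 rotvec in tool [ 0.002  -0.0003 -0.0001]
-1 rotvec in tool [-3.1396  0.0001 -0.0004]
```

View pics/s4.png

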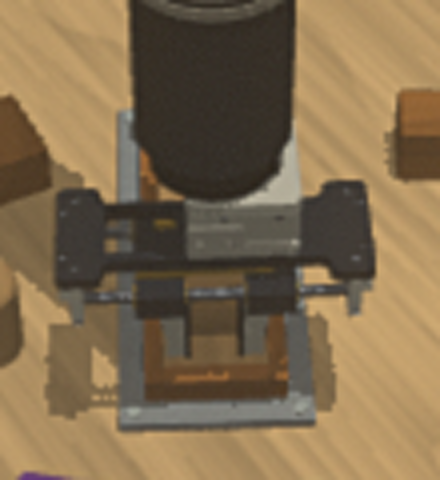

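The blank has moved up with the fingers: its back face shows between them at crop (215,330) and the lip is free. I'll tilt the fingers about 20° under the blank so the push acts just below centre, which cuts the rubbing, and keep going.

Call:
drive_tool(targets=[-0.07,0,0.5,0,-0.12,0,-0.5,0,0,0.5,0,-0.12,0,-0.5,0.05,0,0.5,0,-0.12,0,-0.5,0.3,0,0.45,0,0,0,-0.5,0.3,0,0.45,0,0,0,-0.5,0.3,0,0.45,0,0,0,-0.5,0.3,0,0.45,0,0,0,-0.5])

```text
time: 6.85
eef_pos: [0.5218, -0.0614, 0.0729]
tool_rot: [0.71, -0.287, 0.492, 0.414]
wrist_force: [0.1, -0.1, 0.3]
gripper_width: 0.249
```

```bash
python3 v.py side s5 200,120,310,240
```

```text
t 6.85 p [ 0.5218 -0.0614  0.0729] gutter TCP mm [-99.8237   1.5048  72.9069] F [ 0.0848 -0.1339  0.26  ] w 0.24944938553939136
q [ 0.0023  0.2871 -0.4337 -0.478  -0.7253 -0.1764]
R cols x,y,z
 [[ 0.1727 -0.8702  0.4615]
 [ 0.3055  0.4927  0.8148]
 [-0.9364  0.0003  0.3509]]
yaw of tool y deg 150.48008672589287
1 rotvec in tool [ 0.0031  0.3586 -0.0009]
-1 rotvec in tool [-3.0883  0.0014  0.5597]
```

View pics/s5.png

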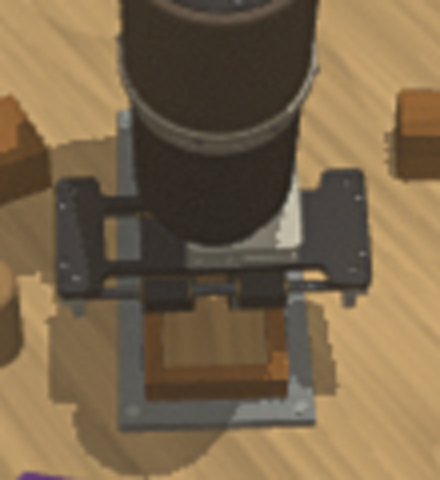

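The contact force has fallen to about 0.3 N, so the tilt works. By geometry the blank's centre is at about x = -58 mm. I'll continue along the slope.

Call:
drive_tool(targets=[0.12,0,0.5,0,0,0,-0.5,0.12,0,0.6,0,0,0,-0.5,0.12,0,0.6,0,0,0,-0.5,0.12,0,0.6,0,0,0,-0.5,0.12,0,0.6,0,0,0,-0.5,0.12,0,0.6,0,0,0,-0.5,0.12,0,0.6,0,0,0,-0.5,0.12,0,0.6,0,0,0,-0.5,0.12,0,0.6,0,0,0,-0.5,0.12,0,0.5,0,0,0,-0.5])

```text
time: 7.9
eef_pos: [0.5509, -0.0113, 0.0825]
tool_rot: [0.711, -0.286, 0.492, 0.413]
wrist_force: [-0.5, -0.7, 0.5]
gripper_width: 0.248
```

```bash
python3 v.py top t5 150,120,300,260
```

```text
t 7.9 p [ 0.5509 -0.0113  0.0825] gutter TCP mm [-41.8682   1.0357  82.4818] F [-0.5233 -0.6554  0.4901] w 0.24801052697665515
q [ 0.1099  0.2902 -0.4075 -0.4542 -0.7079 -0.3034]
R cols x,y,z
 [[ 0.1742 -0.8693  0.4625]
 [ 0.3062  0.4942  0.8136]
 [-0.9359 -0.0001  0.3523]]
yaw of tool y deg 150.38029429439638
1 rotvec in tool [ 0.0014  0.3601 -0.0002]
-1 rotvec in tool [-3.0894  0.0003  0.5623]
```

View pics/t5.png

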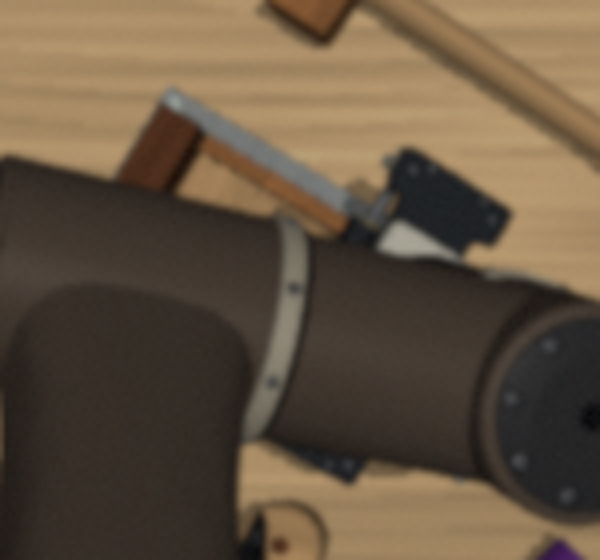

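```bash
python3 - <<'E'
import numpy as np
g=np.load("g.npy")*1e3
q=g[(g[...,0]>0)&(g[...,0]<150)&(abs(g[...,1])<60)&(g[...,2]>110)]
print("arm above gutter top: min visible z",np.percentile(q[:,2],[1,10,50]))
E
python3 v.py side s6 200,90,330,240
```

```text
arm above gutter top: min visible z [488.74341211 504.197406   524.81077725]
t 7.95 p [ 0.5513 -0.0108  0.0826] gutter TCP mm [-41.2446   0.9289  82.6071] F [1.1742 0.7831 0.2342] w 0.252302298547505
q [ 0.1107  0.2903 -0.4071 -0.4543 -0.7077 -0.3039]
R cols x,y,z
 [[ 0.1746 -0.8694  0.4623]
 [ 0.3064  0.4941  0.8136]
 [-0.9357 -0.0004  0.3527]]
yaw of tool y deg 150.3887489334191
1 rotvec in tool [0.0016 0.3604 0.0001]
-1 rotvec in tool [-3.0892 -0.0001  0.5628]
```

View pics/s6.png

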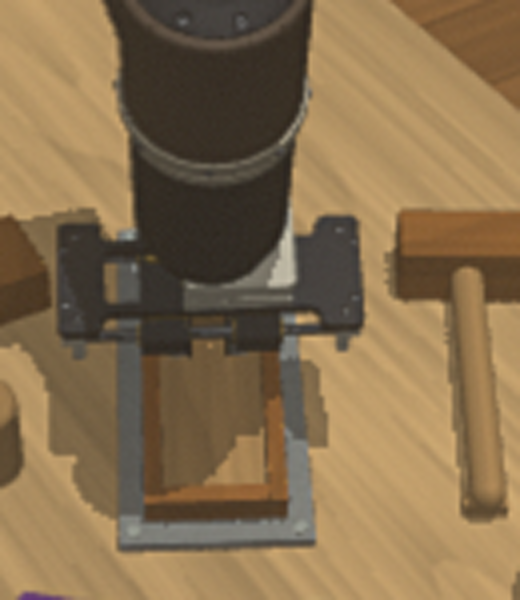

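The side view shows the channel behind the fingers is empty at crop (215,430), so the blank is still ahead of them. Next comes the crest.

Call:
drive_tool(targets=[0.16,0,0.5,0,0,0,-0.5,0.16,0,0.6,0,0,0,-0.5,0.16,0,0.6,0,0,0,-0.5,0.13,0,0.6,0,0,0,-0.5,0.13,0,0.6,0,0,0,-0.5,0.13,0,0.6,0,0,0,-0.5,0.12,0,0.6,0,0,0,-0.5,0.12,0,0.5,0,0,0,-0.5,0.12,0,0.5,0,0,0,-0.5,0.08,0,0.4,0,0,0,-0.5,0,0,0,0,0,0,-0.5])

```text
time: 9.1
eef_pos: [0.5786, 0.0375, 0.0896]
tool_rot: [0.711, -0.286, 0.492, 0.414]
wrist_force: [-0.1, -0.7, 0.2]
gripper_width: 0.25
```

```bash
python3 v.py side s7 200,90,330,240; python3 v.py top t7 150,120,300,260
```

```text
t 9.1 p [0.5786 0.0375 0.0896] gutter TCP mm [14.2989  1.1375 89.6111] F [-0.1023 -0.7337  0.1986] w 0.25042747144766686
q [ 0.2055  0.3049 -0.3734 -0.4262 -0.6939 -0.4192]
R cols x,y,z
 [[ 0.1742 -0.8695  0.4621]
 [ 0.3064  0.4939  0.8138]
 [-0.9358 -0.0002  0.3525]]
yaw of tool y deg 150.40509915036654
1 rotvec in tool [ 0.0019  0.3602 -0.0001]
-1 rotvec in tool [-3.089   0.0002  0.5624]
t 9.15 p [0.5784 0.0373 0.0895] gutter TCP mm [13.9571  1.2305 89.494 ] F [ 0.0093  0.5785 -0.6656] w 0.2520775576409724
q [ 0.2051  0.3049 -0.3738 -0.4263 -0.694  -0.4188]
R cols x,y,z
 [[ 0.1741 -0.8695  0.4622]
 [ 0.3063  0.4939  0.8138]
 [-0.9359 -0.      0.3523]]
yaw of tool y deg 150.40165507947145
1 rotvec in tool [ 0.0018  0.3601 -0.0003]
-1 rotvec in tool [-3.0891  0.0004  0.5622]
```

View pics/t7.png

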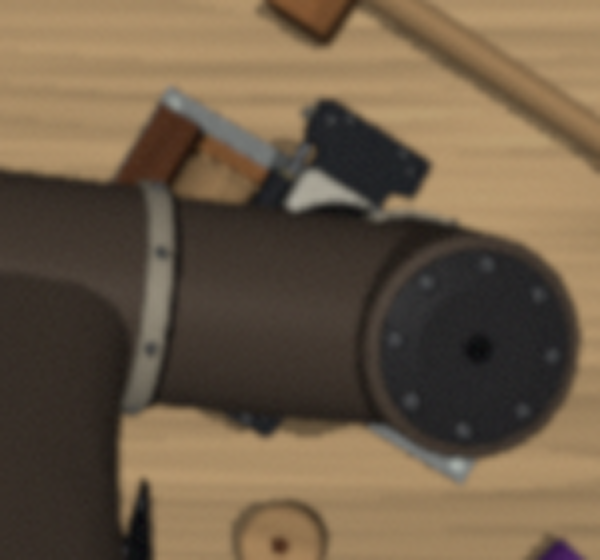

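View pics/s7.png

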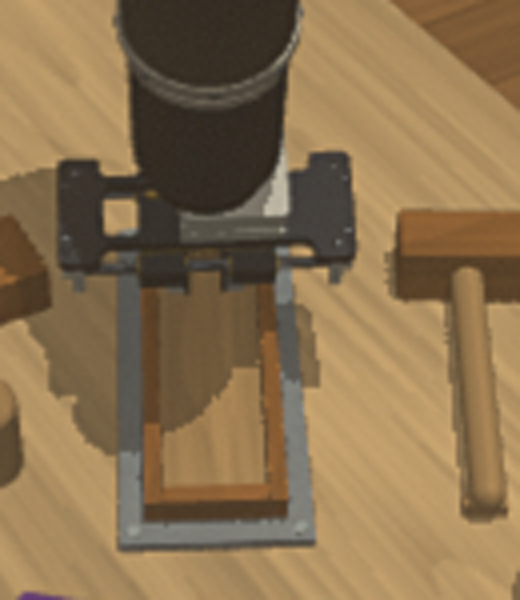

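In the top view the blank's end shows next to the stop block at crop (213,175). I'll measure its height and position there.

```bash
python3 - <<'E'
import numpy as np
g=np.load("g.npy")*1e3
q=g[(g[...,0]>10)&(g[...,0]<99)&(g[...,1]>-33)&(g[...,1]<33)&(g[...,2]>40)&(g[...,2]<112)]
for x in range(15,100,5):
    p=q[abs(q[:,0]-x)<2.5]
    if len(p): print(x,len(p),np.median(p,axis=0).round(1),p[:,2].max().round(1))
E
```

```text
45 4 [ 46.4 -23.7  88.2] 91.8
50 9 [ 50.2 -24.2  92.7] 97.4
55 17 [ 55.1 -22.8  96. ] 101.7
60 14 [ 60.5 -21.6  97.6] 100.1
65 16 [ 64.5 -20.1  98.8] 102.1
70 17 [ 70.3 -19.3  99.1] 103.9
75 17 [ 75.4 -16.9  97.7] 103.8
80 16 [ 79.8 -17.6  94.6] 100.7
85 19 [ 84.4 -16.4  92.8] 94.6
90 15 [ 89.3 -17.3  86.7] 90.9
95 35 [ 95.7 -18.9  86.7] 99.9
```

The blank's top is about 99 mm high at x = 67-70 mm, which gives a centre of about 72 mm, so it is in the seat. The fingers are already about 10 mm clear of it, so I'll back off up and downhill.

Call:
drive_tool(targets=[-0.5,0,-0.5,0,0,0,-0.5,-1.5,0,-0.5,0,0,0,-0.5,-2.5,0,-0.5,0,0,0,-0.5,-3,0,0,0,0,0,-0.5,-3,0,0,0,0,0,-0.5,-3,0,-1,0,0,0,-0.5,-3,0,-2,0,0,0,-0.5,-2,0,-3,0,0,0,-0.5,-1,0,-3,0,0,0,-0.5,-1,0,-3,0,0,0,-0.5,-1,0,-3,0,0,0,-0.5,0,0,0,0,0,0,-0.5])

```text
time: 10.4
eef_pos: [0.4624, -0.1661, 0.2335]
tool_rot: [0.711, -0.286, 0.492, 0.412]
wrist_force: [-0.1, 0.2, -0.0]
gripper_width: 0.247
```

```bash
python3 v.py side s8 180,110,340,250; python3 v.py top t8 150,80,300,270
```

```text
t 10.4 p [ 0.4624 -0.1661  0.2335] gutter TCP mm [-220.2198    1.1817  233.5238] F [-0.09    0.2288 -0.0046] w 0.24734692610287104
q [-0.2239  0.0749 -0.2958 -0.3825 -1.1201 -0.1418]
R cols x,y,z
 [[ 0.1755 -0.8676  0.4652]
 [ 0.3046  0.4972  0.8124]
 [-0.9362 -0.0009  0.3516]]
yaw of tool y deg 150.18537558676286
1 rotvec in tool [-0.0018  0.3593  0.0012]
-1 rotvec in tool [ 3.0893  0.0019 -0.561 ]
t 10.45 p [ 0.4632 -0.165   0.2335] gutter TCP mm [-218.8392    0.9845  233.5418] F [-0.0097  0.8627  0.2501] w 0.24677502706960333
q [-0.2216  0.0751 -0.2955 -0.3831 -1.1191 -0.1439]
R cols x,y,z
 [[ 0.1759 -0.8676  0.4652]
 [ 0.3051  0.4973  0.8122]
 [-0.9359 -0.001   0.3522]]
yaw of tool y deg 150.17829334487757
1 rotvec in tool [-0.0019  0.3599  0.0013]
-1 rotvec in tool [ 3.089   0.0021 -0.5619]
```

View pics/t8.png

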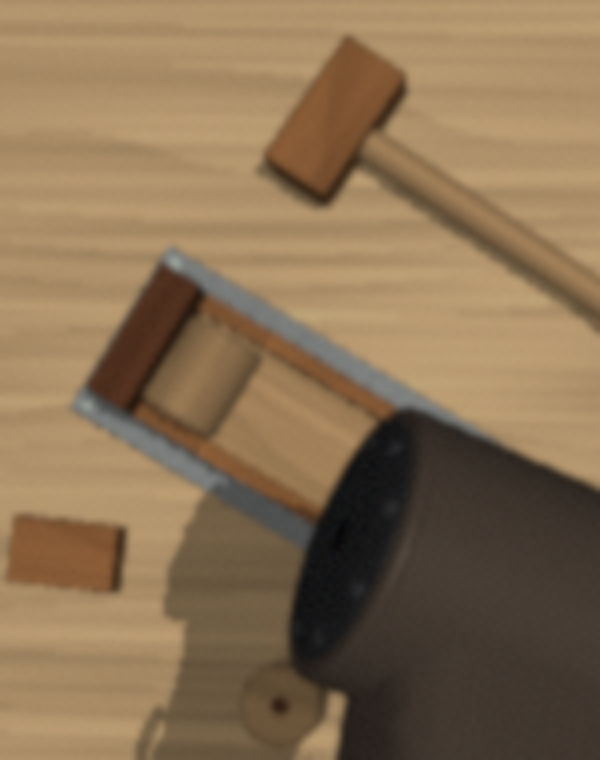

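View pics/s8.png

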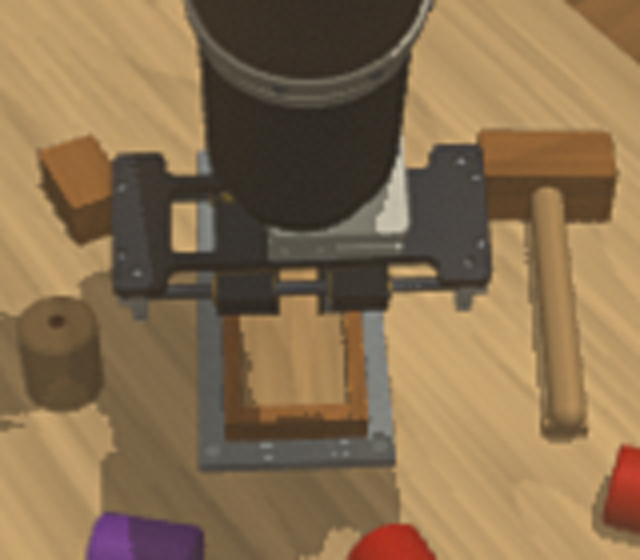

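The top view shows the blank against the stop block at crop (205,375), with the arm clear. The offcut (67,552), spare (280,703) and mallet (335,120) are in place. I'll hold still for a moment and do a final check against the first pictures.

Call:
drive_tool(targets=[0,0,0,0,0,0,-0.5,0,0,0,0,0,0,-0.5,0,0,0,0,0,0,-0.5,0,0,0,0,0,0,-0.5,0,0,0,0,0,0,-0.5])

```text
time: 11.0
eef_pos: [0.4647, -0.1627, 0.2325]
tool_rot: [0.711, -0.286, 0.492, 0.414]
wrist_force: [0.0, -0.8, 0.2]
gripper_width: 0.255
```

```bash
python3 - <<'E'
from plan import *; from geo import *
s=manip.snapshot("top"); W=world(s); d=W-O; g=1e3*np.stack([d@ux,d@uy,W[...,2]],-1)
q=g[(g[...,0]>35)&(g[...,0]<92)&(abs(g[...,1])<40)&(g[...,2]>75)&(g[...,2]<110)]
t=q[q[:,2]>88]; print("blank x",np.percentile(q[:,0],[2,98]),"y",np.percentile(q[:,1],[2,98]),"top z",np.percentile(q[:,2],95))
A=np.c_[q[:,0],q[:,2],np.ones(len(q))]; b=(q[:,0]**2+q[:,2]**2); c=np.linalg.lstsq(A,b,rcond=None)[0]
print("circle centre x,z",c[:2]/2,"r",np.sqrt(c[2]+(c[0]/2)**2+(c[1]/2)**2))
for n in ("top","side"):
    a=pickle.load(open(n+".pkl","rb")); b=manip.snapshot(n)
    for nm,(x0,y0,x1,y1) in (dict(mallet=(214,86,305,160),offcut=(148,204,186,234),spare=(205,240,225,272)) if n=="top" else dict(spare=(182,182,208,215),offcut=(188,142,205,170),mallet=(303,140,336,220))).items():
        D=np.abs(a["pixels"][y0:y1,x0:x1].astype(int)-b["pixels"][y0:y1,x0:x1]).max(-1)
        print(n,nm,"median diff",np.median(D),"frac>30",(D>30).mean().round(3))
o=manip.observe(); print(o["time"],o["wrist_force"],o["qvel"])
E
```

```text
blank x [41.7642 90.443 ] y [-29.1109  32.3603] top z 101.03813232496103
circle centre x,z [67.0888 76.1575] r 23.66735332292117
top mallet median diff 34.0 frac>30 0.764
top offcut median diff 32.0 frac>30 0.537
top spare median diff 26.0 frac>30 0.091
side spare median diff 21.0 frac>30 0.385
side offcut median diff 15.0 frac>30 0.0
side mallet median diff 18.0 frac>30 0.0
11.15 [-1.2865  0.3646 -0.2556] [-0.0034  0.0004 -0.0005  0.0005  0.0005 -0.0018]
```

The blank fits at x = 67 mm. The pixel differences come from a general brightness change, so I'll compare the bystanders by depth instead.

```bash
python3 - <<'E'
from plan import *; from geo import *
for n,B in dict(top=dict(mallet=(214,86,305,165),offcut=(148,204,186,234)),side=dict(spare=(182,182,207,214),mallet=(310,140,336,222))).items():
    a=pickle.load(open(n+".pkl","rb")); b=manip.snapshot(n)
    for nm,(x0,y0,x1,y1) in B.items():
        for s in (a,b):
            w=world(s)[y0:y1,x0:x1].reshape(-1,3); p=w[(w[:,2]>.012)&(w[:,2]<.08)]
            print(n,nm,len(p),p.mean(0))
E
```

```text
top mallet 1510 [ 0.7439 -0.0426  0.0408]
top mallet 1503 [ 0.7437 -0.0431  0.0408]
top offcut 483 [0.4904 0.176  0.0389]
top offcut 484 [0.4905 0.176  0.0389]
side spare 479 [0.3912 0.0188 0.0498]
side spare 476 [0.391  0.0186 0.05  ]
side mallet 955 [ 0.7421 -0.0717  0.0376]
side mallet 944 [ 0.7424 -0.0712  0.0376]
```

```bash
python3 -c "
from cell import manip
manip.close_job(); print(manip.observe()['time'])"
```

```text
the job is handed in; nothing more can be done
the job is handed in; nothing more can be done
```

The blank is in the seat against the stop block, and the job was handed in at about 11 s with the arm clear of everything. I pushed it up with two slightly parted fingers and never grasped or lifted it. The first push, with vertical fingers, rubbed at about 6 N. I then tilted the fingers 20° under the blank, and at the later readings the force was 1.5 N or less.

- **Blank:** after I let go, the blank measured x ≈ 67 mm, y within about 2 mm of centre, and top about 99–101 mm above the bench. A loose circle fit gave 76 mm for the centre height and 23.7 mm for the radius, against the true 72 and 27 mm. I put that down to depth noise, because the top height agrees with a seated blank.
- **Bystanders:** depth positions of the spare, offcut and mallet match the start to within 0.5 mm. A plain pixel comparison disagreed, which I put down to an overall brightness change and did not rely on.

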